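Transfer sample jars to the measuring carrier in reverse order

ROBOT

A 7-joint arm with a two-finger parallel gripper is mounted at the origin on the work surface. World frame = base frame: x ahead of the robot, y to its left, z up, the work surface at z = 0. Lengths are in m, angles in rad, forces in N, time in s.
With the tool pointing down it reaches from about 0.425 to 0.925 m from the base axis. Payload 6.8 kg.
Tool frame: the origin (TCP) lies at the very end of the fingers, on their centre line; the grasp point (between the pads) lies 19 mm behind it; z points along the fingers, x is the direction in which the jaws open and shut, and the axes are right-handed (so a half turn about z gives the same grasp; the last joint's range is limited). The gripper opens to 85 mm and grips with 20 to 120 N. Pads are 22 mm wide; open, the fingers measure 114 mm over their backs; the gripper's body (76 mm by 85 mm) begins 54 mm behind the grasp point. The pads swing forward as they close: fully open they stand 13 mm farther back than shut.
Start: joints at [1.233, 0.477, 0.022, 1.555, -0.011, 1.109, -0.083], TCP at [0.154, -0.657, 0.231] pointing down, gripper open.
Joint ranges: [-2.96, 2.96], [-0.34, 2.1], [-1.41, 1.46], [0.24, 2.44], [-1.37, 4.51], [0.17, 1.92], [-2.96, 2.96]. Speed limits (rad/s): [2.39, 2.39, 3.14, 3.14, 3.14, 3.14, 3.14].

INTERFACE

Orientations are given as a rotation vector (axis times angle).
In Python, from bench import r, grab_frame gives the robot as it stands. The module is installed in compiled form; this text tells all that it offers.
- The arm moves only by the tool send_rows, never from a script. Its argument "series" is a list of rows, each a list of 2 entries, a list of its own where there are three numbers: the shift along the tool's x, y, z in m, then the turn, a rotation vector about the tool's x, y, z in units of 5 degrees (1.0 is 5 degrees). A call has 1 to 20 rows; each row shifts and turns the commanded pose from where the row before left it, along the tool's axes as they then stand; what a row does not reach is not made up. A row lasts 1/8 s, in which the tool goes at most 62.5 mm and 10.7 degrees, less where a joint would pass 70% of its speed; a pose out of reach is approached as far as the arm can. A call is refused whole if a number of a shift passes 0.0625 or a number of a turn 1, either way. A call with a gripper value outside its range is refused whole. "fingers" is the closure in counts, from 0 (fully open) to 255 (shut), set as the call begins (left out, the last holds). The fingers move at their own pace and stop on an object; "grip_force" is the grip in N (left out, the last holds). Time passes only in rows, so rows that do not move let the fingers close. It gives the time, the measured TCP pose, the force and the opening at its end, in the units of the state.
- r.get_obs(): the state, without advancing time (a new reading comes with each control period).
- grab_frame(name): name is "side" or "top" or "wrist"; returns a dict with "frame" (400x640x3 uint8, red, green, blue), "fx", "fy", "cx", "cy" (pixels), "origin" and "rotation" of the camera in the world; the wrist camera has in their place "T_tool_cam" (4x4, takes a point from camera to tool coordinates, whose origin is the TCP and whose axes are the tool frame's). Camera axes: x right, y down, z forward; pixel columns grow to the right and rows downward; lengths in m; the calibration is good to about 2 mm. A picture is of the moment at which its call begins: read the wrist's pose just before it. There is no depth.
- r.hand_in(): hands the job in, once; it reports no verdict.
The state is a dict: "clock": time; "joints": joint angles; "qvel": joint speeds; "tau": joint torques, N m; "tcp_pos": TCP position; "orientation": TCP orientation; "contact_force": force on the tool from outside, world axes, zero at the start; "moment": the same for the moment, N m; "grip_width": finger opening in m.
Only numpy, scipy, OpenCV 4.12 (cv2) and the standard library are available. Lean on these libraries where they do the work, as an engineer would, in place of code of your own. Each camera call takes 0.05 s, during which the arm holds its last target.

TASK

Move the four sample jars from the grey tagged carrier into the empty metal carrier in reverse order, one jar per cell, so that the last sample gets measured first: the jar that stands nearest the orange block now goes into the cell farthest from the orange block of the metal carrier, and so on down the row until the jar farthest from the orange block stands next to the other orange block. Keep the jars upright, leave them standing on the cell floors, and do not disturb the beaker between the carriers.

Things in the scene. Friction and masses are not known exactly. Their poses are not given: they have to be found in the camera images.
- jar_blue: Loose closed sample jar, blue screw lid: clear round body 40 mm across, 55 mm high, white paper band; lid 43 mm across, 20 mm high; 75 mm tall in all, about 90 g. Origin: centre of its underside, z up its axis (yaw means nothing). Starts in a cell of the grey carrier (cells like the metal one's), within 5 mm of the cell's centre, on a floor 5 mm above the bench.
- jar_green: Loose closed sample jar, green screw lid: clear round body 40 mm across, 55 mm high, white paper band; lid 43 mm across, 20 mm high; 75 mm tall in all, about 90 g. Origin: centre of its underside, z up its axis (yaw means nothing). Starts in a cell of the grey carrier (cells like the metal one's), within 5 mm of the cell's centre, on a floor 5 mm above the bench.
- jar_white: Loose closed sample jar, white screw lid: clear round body 40 mm across, 55 mm high, white paper band; lid 43 mm across, 20 mm high; 75 mm tall in all, about 90 g. Origin: centre of its underside, z up its axis (yaw means nothing). Starts in a cell of the grey carrier (cells like the metal one's), within 5 mm of the cell's centre, on a floor 5 mm above the bench.
- jar_black: Loose closed sample jar, black screw lid: clear round body 40 mm across, 55 mm high, white paper band; lid 43 mm across, 20 mm high; 75 mm tall in all, about 90 g. Origin: centre of its underside, z up its axis (yaw means nothing). Starts in a cell of the grey carrier (cells like the metal one's), within 5 mm of the cell's centre, on a floor 5 mm above the bench.
- tag_blue: Fixed blue tag, 36 x 20 x 4 mm, flat on the grey carrier's side ledge (25 mm high), beside the cell where the blue-lidded jar starts: a lasting record of the order. Origin: centre of its underside. x: along the row towards the carrier's orange block; cell centre 46 mm along -y. Tags are 62 mm apart. Grey carrier: fixed, 252 x 92 mm with ledge, walls 25 mm high, plus the orange block.
- tag_green: Fixed green tag, 36 x 20 x 4 mm, flat on the grey carrier's side ledge (25 mm high), beside the cell where the green-lidded jar starts: a lasting record of the order. Origin: centre of its underside. x: along the row towards the carrier's orange block; cell centre 46 mm along -y. Tags are 62 mm apart. Grey carrier: fixed, 252 x 92 mm with ledge, walls 25 mm high, plus the orange block.
- tag_white: Fixed white tag, 36 x 20 x 4 mm, flat on the grey carrier's side ledge (25 mm high), beside the cell where the white-lidded jar starts: a lasting record of the order. Origin: centre of its underside. x: along the row towards the carrier's orange block; cell centre 46 mm along -y. Tags are 62 mm apart. Grey carrier: fixed, 252 x 92 mm with ledge, walls 25 mm high, plus the orange block.
- tag_black: Fixed black tag, 36 x 20 x 4 mm, flat on the grey carrier's side ledge (25 mm high), beside the cell where the black-lidded jar starts: a lasting record of the order. Origin: centre of its underside. x: along the row towards the carrier's orange block; cell centre 46 mm along -y. Tags are 62 mm apart. Grey carrier: fixed, 252 x 92 mm with ledge, walls 25 mm high, plus the orange block.
- empty_carrier: Fixed metal carrier, no tags, empty: a row of four open cells along its x, centred at x = -93, -31, 31, 93 mm, y = 0; each 58 x 58 mm inside, 4 mm walls up to 25 mm above the bench, floor 5 mm above it. Origin: on the bench under the row's middle. Orange end block (30 x 66 mm, 30 mm high) at the +x end, x = 126 to 156 mm.
- beaker: Loose empty glass beaker, 54 mm across and 55 mm high, standing on the bench between the two carriers; a bystander. Origin: centre of its underside, z up.

How it is judged:
By the outcome, as a careful person would: the job done as asked, in the order asked, and still so for the second after the job is handed in, with the robot touching nothing.
It also fails if it takes over 112 s, if anything falls off the work surface, if the arm or the gripper's body presses on something with over 40 N, if the wrist force passes 120 N, or if a joint passes its speed limit or range.

## Working session

There is one attempt and no reset: what is moved stays moved. The work goes in short steps, Python scripts to look and compute and a tool call to move; the robot and the scene stay as the last step left them, time stands still between calls to the robot, and variables do not carry over. Pictures are saved under pics/ and viewed, and the job is handed in when it is done.

Besides the shell and the picture viewer there is one more tool, called after ">>>" as name(argument=value, ...) on one line, values as JSON. send_rows: Moves the arm, as the interface text tells. Its arguments: {"type":"object","properties":{"series":{"type":"array"},"fingers":{"type":"number"},"grip_force":{"type":"number"}},"required":["series"]}

```bash
mkdir -p pics; cat > h.py <<'E'
import numpy as np,cv2
from scipy.spatial.transform import Rotation as R
from bench import r,grab_frame
def save(n,f): cv2.imwrite('pics/'+n,cv2.cvtColor(f,cv2.COLOR_RGB2BGR))
E
python3 - <<'E'
from h import *
o=r.get_obs()
for k,v in o.items(): print(k,np.round(v,4))
for n in ["side","top","wrist"]:
    d=grab_frame(n); save(n+'0.png',d['frame']); print(n,{k:np.round(v,4).tolist() for k,v in d.items() if k!='frame'})
E
```

```text
clock 0.0
joints [ 1.2329  0.4778  0.0224  1.5565 -0.0115  1.1093 -0.0831]
qvel [-0.0008 -0.0008 -0.0014  0.0009  0.0013 -0.0011  0.0009]
tau [ 3.00000e-04 -5.96452e+01  1.60840e+00 -2.81200e+01  1.26000e-02
  9.20000e-03 -0.00000e+00]
tcp_pos [ 0.1536 -0.6567  0.2303]
orientation [-2.4607  1.9514  0.0025]
contact_force [-1.0536  0.5363 -1.2684]
moment [-0.0401  0.0144 -0.0159]
grip_width 0.0856
side {'fx': 363.755, 'fy': 363.755, 'cx': 319.8469, 'cy': 201.7452, 'origin': [0.3353, 0.405, 0.5245], 'rotation': [-0.6285, 2.7192, -1.0752]}
top {'fx': 453.1261, 'fy': 453.1261, 'cx': 326.2586, 'cy': 190.5257, 'origin': [0.4181, 0.0227, 1.0612], 'rotation': [-2.1734, 2.1743, -0.1445]}
wrist {'fx': 299.0073, 'fy': 299.0073, 'cx': 322.7627, 'cy': 200.5797, 'T_tool_cam': [[1.0, 0.0001, 0.0008, 0.0006], [-0.0004, 0.9516, 0.3072, -0.0778], [-0.0007, -0.3072, 0.9516, -0.1429], [0.0, 0.0, 0.0, 1.0]]}
```

View pics/top0.png

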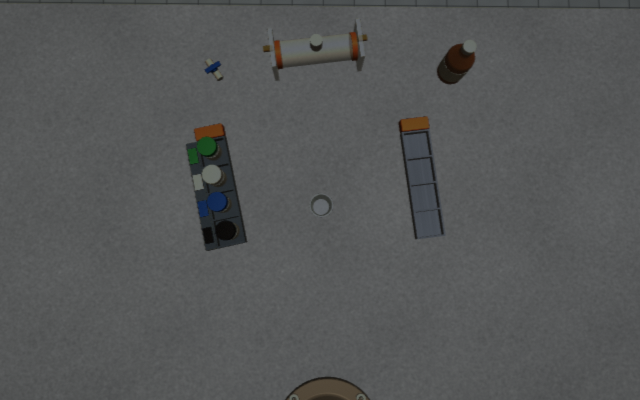

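View pics/side0.png

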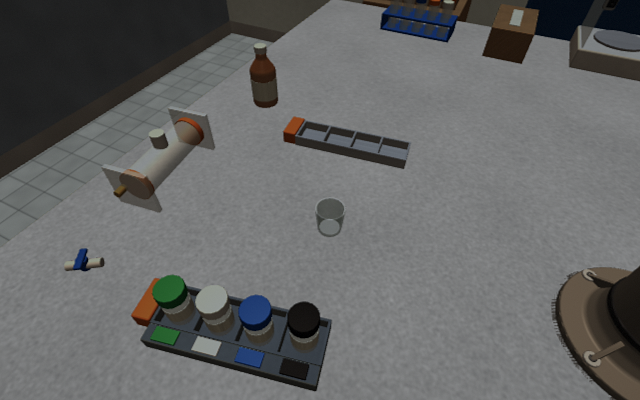

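View pics/wrist0.png

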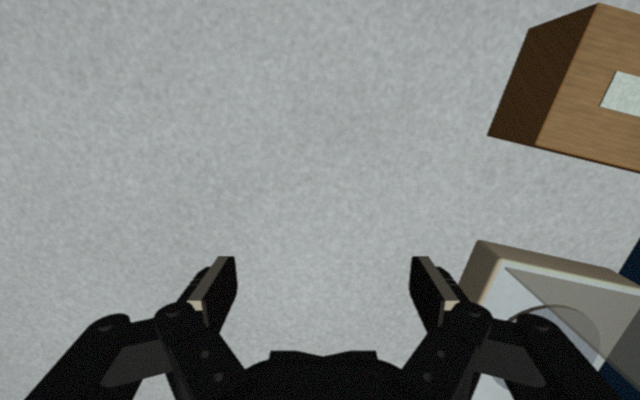

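Top: the grey carrier is at (215,190), with jars green/white/blue/black going away from the orange block (208,131). The metal carrier is at (422,180), with its orange block at (415,124). The beaker is at (320,205). Next I zoom in to set up the masks.

```bash
python3 - <<'E'
import cv2,numpy as np
t=cv2.imread('pics/top0.png')
a=t[115:255,180:250];b=t[110:245,390:450]
a=cv2.resize(a,None,fx=4,fy=4,interpolation=cv2.INTER_CUBIC);b=cv2.resize(b,(240,540),interpolation=cv2.INTER_CUBIC)
b=cv2.copyMakeBorder(b,0,20,0,0,0)
cv2.imwrite('pics/topz.png',cv2.convertScaleAbs(np.hstack([a,b]),alpha=1.8))
s=cv2.imread('pics/side0.png')
cv2.imwrite('pics/sidez.png',cv2.resize(s[105:390,130:420],None,fx=2,fy=2,interpolation=cv2.INTER_CUBIC))
E
```

```text
(no output)
```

View pics/topz.png

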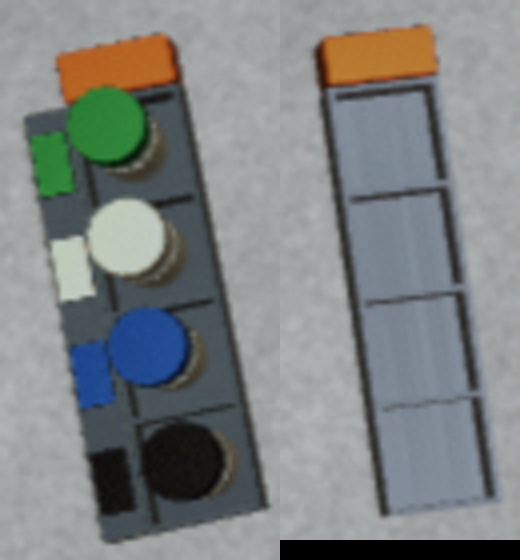

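View pics/sidez.png

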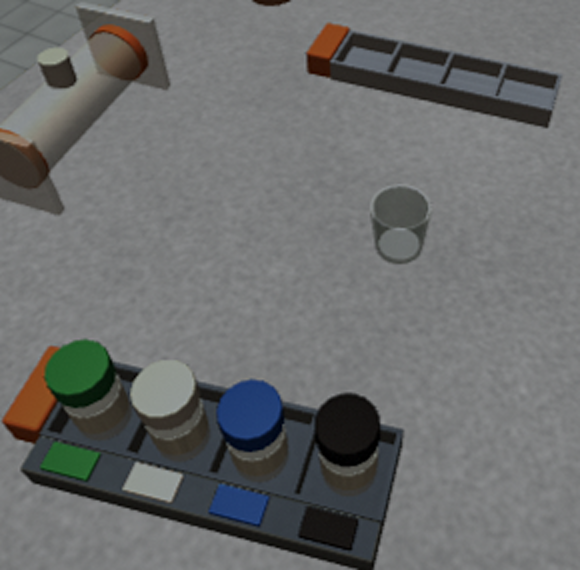

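```bash
cat >> h.py <<'E'
class Cam:
    def __init__(s,d,obs=None):
        s.f=d['frame'];s.K=np.array([[d['fx'],0,d['cx']],[0,d['fy'],d['cy']],[0,0,1]])
        if 'origin' in d:
            s.o=np.array(d['origin'],float);rr=np.array(d['rotation'],float);s.R=rr if rr.shape==(3,3) else R.from_rotvec(rr).as_matrix()
        else:
            T=np.eye(4);T[:3,:3]=R.from_rotvec(obs['orientation']).as_matrix();T[:3,3]=obs['tcp_pos'];T=T@np.array(d['T_tool_cam']);s.o=T[:3,3];s.R=T[:3,:3]
    def ray(s,p): v=s.R@np.linalg.inv(s.K)@np.array([p[0],p[1],1.]);return v/np.linalg.norm(v)
    def onz(s,p,z): v=s.ray(p);return s.o+v*(z-s.o[2])/v[2]
    def proj(s,P): c=s.R.T@(np.asarray(P)-s.o);q=s.K@c;return q[:2]/q[2]
def tri(cams,ps):
    A=np.zeros((3,3));b=np.zeros(3)
    for c,p in zip(cams,ps):
        v=c.ray(p);M=np.eye(3)-np.outer(v,v);A+=M;b+=M@c.o
    P=np.linalg.solve(A,b);return P,[float(np.linalg.norm((np.eye(3)-np.outer(c.ray(p),c.ray(p)))@(P-c.o))) for c,p in zip(cams,ps)]
def grab(n):
    o=r.get_obs();return Cam(grab_frame(n),o),o
def blobs(f,lo,hi,amin=20,roi=None):
    h=cv2.cvtColor(f,cv2.COLOR_RGB2HSV);m=cv2.inRange(h,np.array(lo),np.array(hi))
    if roi is not None: k=np.zeros_like(m);k[roi[1]:roi[3],roi[0]:roi[2]]=1;m=m*k
    n,l,st,ce=cv2.connectedComponentsWithStats(m)
    return sorted([(int(st[i,4]),np.round(ce[i],2).tolist(),st[i,:4].tolist()) for i in range(1,n) if st[i,4]>=amin],reverse=True)
E
python3 - <<'E'
from h import *
T,_=grab('top');S,_=grab('side')
print(T.R.round(2).tolist(),S.R.round(2).tolist())
C={'green':((45,80,40),(75,255,255)),'blue':((100,120,40),(125,255,255)),'orange':((5,150,60),(18,255,255)),'white':((20,5,115),(80,60,255)),'black':((0,0,0),(179,255,28)),'metal':((100,20,50),(125,70,200))}
for k,v in C.items():
    print(k,'T',blobs(T.f,*v,roi=(180,110,450,255)),'\n   S',blobs(S.f,*v,roi=(110,100,420,395)))
for p in [(213,175),(198,182),(227,230),(209,236),(415,180),(300,250),(190,160)]: print(p,T.f[p[1],p[0]])
for p in [(213,298),(206,346),(303,316),(295,369)]: print(p,S.f[p[1],p[0]])
E
```

```text
[[-0.0, -0.99, 0.11], [-1.0, -0.0, -0.02], [0.02, -0.11, -0.99]] [[-0.9, -0.33, 0.29], [-0.43, 0.66, -0.62], [0.01, -0.68, -0.73]]
green T [(436, [201.47, 148.96], [187, 137, 29, 28])] 
   S [(670, [168.11, 288.42], [153, 275, 32, 28]), (392, [164.65, 335.09], [150, 326, 30, 20])]
blue T [(460, [211.98, 203.32], [197, 192, 30, 25])] 
   S [(768, [254.12, 309.76], [238, 295, 33, 30]), (431, [249.17, 357.04], [234, 347, 31, 21])]
orange T [(323, [414.3, 123.57], [401, 117, 28, 14]), (317, [209.11, 131.2], [194, 124, 30, 17])] 
   S [(514, [146.09, 304.76], [132, 278, 27, 43]), (211, [293.54, 125.68], [284, 117, 20, 18]), (111, [190.62, 122.67], [177, 117, 25, 15])]
white T [] 
   S [(700, [210.94, 298.45], [195, 285, 33, 28]), (450, [160.48, 156.17], [140, 133, 42, 43]), (329, [205.26, 345.55], [191, 336, 30, 20]), (117, [155.51, 132.21], [147, 128, 18, 9]), (83, [141.49, 156.98], [128, 146, 29, 23]), (30, [169.93, 130.17], [165, 125, 10, 12]), (24, [137.12, 132.67], [132, 130, 11, 6])]
black T [(363, [224.44, 230.23], [214, 219, 22, 27]), (149, [207.79, 234.87], [202, 227, 12, 17]), (
[... 463 characters left out ...]
0, [229.48, 207.63], [215, 192, 24, 27]), (72, [222.07, 153.38], [216, 141, 11, 24]), (29, [225.52, 187.93], [218, 186, 15, 6])] 
   S [(3561, [252.86, 343.71], [151, 305, 181, 80]), (1144, [355.65, 142.51], [296, 120, 115, 40]), (119, [148.46, 331.92], [141, 324, 15, 17]), (47, [279.79, 308.47], [271, 306, 18, 7]), (35, [235.37, 297.97], [229, 296, 15, 5]), (32, [193.25, 288.19], [187, 286, 14, 5]), (27, [193.04, 298.15], [190, 295, 6, 10])]
(213, 175) [106 112 106]
(198, 182) [106 112 104]
(227, 230) [14 12 11]
(209, 236) [11  9  8]
(415, 180) [66 71 78]
(300, 250) [91 93 93]
(190, 160) [25 69 30]
(213, 298) [146 151 146]
(206, 346) [145 151 147]
(303, 316) [22 19 19]
(295, 369) [22 20 20]
```

```bash
python3 - <<'E'
from h import *
T,_=grab('top');S,_=grab('side')
E=cv2.getStructuringElement(cv2.MORPH_ELLIPSE,(15,15))
def comp(m,roi,op=None):
    k=np.zeros_like(m);k[roi[1]:roi[3],roi[0]:roi[2]]=255;m=m&k
    if op is not None:
        e=cv2.getStructuringElement(cv2.MORPH_ELLIPSE,(op,op));m=cv2.morphologyEx(m,cv2.MORPH_OPEN,e)
    n,l,st,ce=cv2.connectedComponentsWithStats(m);return sorted([(int(st[i,4]),ce[i],st[i,:4].tolist(),l==i) for i in range(1,n) if st[i,4]>30],key=lambda t:-t[0])
C={'green':((45,80,30),(75,255,255)),'blue':((100,140,30),(125,255,255)),'white':((20,0,100),(80,60,255)),'black':((0,0,0),(179,255,26))}
tagroi=(180,135,216,250)
for k,(lo,hi) in C.items():
    hT=cv2.cvtColor(T.f,cv2.COLOR_RGB2HSV);hS=cv2.cvtColor(S.f,cv2.COLOR_RGB2HSV)
    mT=cv2.inRange(hT,np.array(lo),np.array(hi));mS=cv2.inRange(hS,np.array(lo),np.array(hi))
    L=comp(mT,(185,130,245,250),13)[0]
    m2=mT.copy();m2[cv2.dilate(L[3].astype(np.uint8),np.ones((5,5)))>0]=0
    tg=comp(m2,(185,130,245,250),5)
    s=comp(mS,(140,270,330,385),7); s=[x for x in s if k!='black' or x[1][0]>270]
    LS=min(s[:2],key=lambda x:x[1][1]);GS=max(s[:2],key=lambda x:x[1][1])
    P,e=tri([T,S],[L[1],LS[1]])
    print(k,'lid',L[0],L[1].round(1),L[2],LS[0],LS[1].round(1),'->',P.round(4),np.round(e,4),'  on z.08:',T.onz(L[1],.08).round(4))
    if tg:
        P,e=tri([T,S],[tg[0][1],GS[1]]);print('   tag',tg[0][0],tg[0][1].round(1),GS[1].round(1),P.round(4),np.round(e,4),'side on z.029',S.onz(GS[1],.029).round(4))
# orange
for rT,rS in (((390,100,450,140),(275,110,310,140)),((185,118,245,145),(125,270,170,330))):
    mT=cv2.inRange(cv2.cvtColor(T.f,cv2.COLOR_RGB2HSV),np.array((3,130,50)),np.array((18,255,255)));mS=cv2.inRange(cv2.cvtColor(S.f,cv2.COLOR_RGB2HSV),np.array((3,130,50)),np.array((18,255,255)))
    a=comp(mT,rT)[0];b=comp(mS,rS)[0];P,e=tri([T,S],[a[1],b[1]]);print('orange',P.round(4),np.round(e,4),T.onz(a[1],.03).round(4))
m=cv2.inRange(cv2.cvtColor(T.f,cv2.COLOR_RGB2HSV),np.array((95,15,30)),np.array((125,90,200)))
m=cv2.morphologyEx(m,cv2.MORPH_CLOSE,np.ones((5,5)))
a=comp(m,(395,110,450,245))[0]
c,_=cv2.findContours(a[3].astype(np.uint8),cv2.RETR_EXTERNAL,cv2.CHAIN_APPROX_NONE);q=cv2.minAreaRect(c[0]);bx=cv2.boxPoints(q);print('metal',a[0],q)
W=np.array([T.onz(p,.022)[:2] for p in bx]);print(W.round(4).tolist(),[np.linalg.norm(W[i]-W[i-1]).round(4) for i in range(4)],W.mean(0))
P=T.onz((320.5,206),.03);print('beaker',P)
E
```

```text
green lid 290 [205.7 145.9] [196, 137, 20, 19] 679 [168.2 288.6] -> [0.626  0.2659 0.0778] [0.0007 0.0007]   on z.08: [0.6262 0.2658 0.08  ]
   tag 126 [192.5 156.5] [164.7 335. ] [0.6121 0.3079 0.029 ] [0. 0.] side on z.029 [0.6121 0.3079 0.029 ]
blue lid 310 [216.3 201.3] [206, 192, 21, 20] 768 [254.3 310.1] -> [0.5043 0.2402 0.0763] [0.0006 0.0006]   on z.08: [0.5045 0.2396 0.08  ]
   tag 106 [202.  208.9] [249.2 357.1] [0.4912 0.2824 0.0299] [0.0003 0.0003] side on z.029 [0.4912 0.2821 0.029 ]
white lid 243 [210.9 173.6] [203, 165, 17, 18] 696 [210.5 298.3] -> [0.5645 0.2527 0.0796] [0.0005 0.0005]   on z.08: [0.5649 0.2529 0.08  ]
   tag 102 [197.3 181.7] [204.5 345.4] [0.554  0.2954 0.0288] [0.0001 0.0001] side on z.029 [0.554  0.2954 0.029 ]
black lid 330 [224.9 229.9] [215, 220, 21, 20] 934 [303.4 319.9] -> [0.442  0.2213 0.0699] [0.0011 0.0011]   on z.08: [0.4428 0.2197 0.08  ]
   tag 141 [207.8 234.8] [293.9 369. ] [0.4322 0.2687 0.0254] [0.0009 0.0009] side on z.029 [0.4306 0.2694 0.029 ]
orange [ 0.6913 -0.2061  0.0259] [0.0011 0.0011] [ 0.6912 -0.2049  0.03  ]
orange [0.6793 0.2786 0.0074] [0.0029 0.0029] [0.6715 0.2711 0.03  ]
metal 3139 ((423.1026916503906, 183.68458557128906), (108.48632049560547, 29.27251625061035), 81.46923065185547)
[[0.6726, -0.1744], [0.6833, -0.2431], [0.4317, -0.2734], [0.4218, -0.2064]] [np.float64(0.2528), np.float64(0.0695), np.float64(0.2535), np.float64(0.0677)] [ 0.55234734 -0.22431835]
beaker [0.49812405 0.01391707 0.03      ]
```

Triangulated lid and tag heights agree with the text (lid tops about 0.08, tags about 0.029, tag pitch 62 mm), and the metal carrier measures 253 x 68 mm. Next I move above the metal carrier for a wrist look.

>>> send_rows(series=[[[-0.01,-0.016,-0.002],[0,0,0]],[[-0.02,-0.03,-0.004],[0,0,0]],[[-0.03,-0.046,-0.004],[0,0,0]],[[-0.03,-0.046,-0.004],[0,0,0]],[[-0.03,-0.046,-0.004],[0,0,0]],[[-0.03,-0.046,-0.004],[0,0,0]],[[-0.03,-0.046,-0.004],[0,0,0]],[[-0.03,-0.046,-0.004],[0,0,0]],[[-0.03,-0.046,-0.004],[0,0,0]],[[-0.03,-0.046,-0.004],[0,0,0]],[[-0.03,-0.046,-0.004],[0,0,0]],[[-0.02,-0.03,-0.004],[0,0,0]],[[-0.01,-0.016,-0.002],[0,0,0]],[[0,0,0],[0,0,0]],[[0,0,0],[0,0,0]]], fingers=0, grip_force=40)

```text
clock: 2.22
tcp_pos: [0.57, -0.2225, 0.2791]
orientation: [2.458, -1.954, -0.0]
contact_force: [-0.5, 0.1, 0.1]
grip_width: 0.0857
```

```bash
cat >> h.py <<'E'
def go(P,az=None):
    o=r.get_obs();M=R.from_rotvec(o['orientation']).as_matrix()
    d=M.T@(np.array(P)-o['tcp_pos']);a=np.degrees(np.arctan2(M[1,0],M[0,0]))
    print('t',o['clock'],'tcp',np.round(o['tcp_pos'],4),'x az',round(a,2),'tilt z',M[:,2].round(3),'w',round(float(o['grip_width']),4),'F',np.round(o['contact_force'],1))
    print('tool shift',d.round(4),'|',np.linalg.norm(d).round(3), 'turn z units' , None if az is None else round(-(az-a)/5,3),'j',np.round(o['joints'],2))
E
python3 - <<'E'
from h import *
go([.57,-.225,.28],-83)
W,o=grab('wrist');save('w1.png',W.f)
E
```

```text
t 2.225 tcp [ 0.57   -0.2225  0.2791] x az -76.97 tilt z [-0.001 -0.001 -1.   ] w 0.0857 F [-0.5  0.1  0.1]
tool shift [ 0.0024  0.0006 -0.0009] | 0.003 turn z units 1.205 j [ 0.44  0.35 -0.22  1.64  0.08  1.16 -1.14]
```

View pics/w1.png

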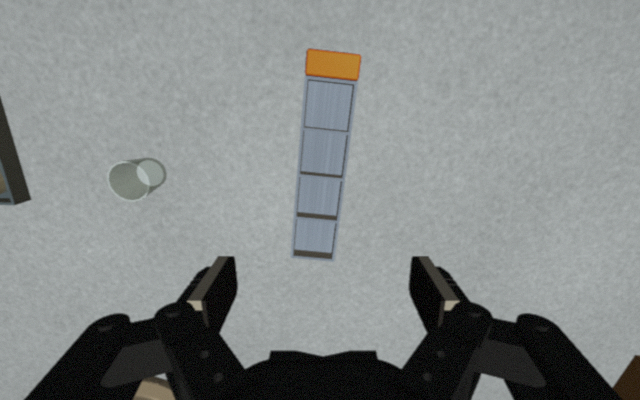

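```bash
python3 - <<'E'
from h import *
W,o=grab('wrist');T,_=grab('top')
h=cv2.cvtColor(W.f,cv2.COLOR_RGB2HSV)
for p in [(325,105),(322,150),(352,100),(318,216),(200,60)]: print(p,W.f[p[1],p[0]],h[p[1],p[0]])
m=cv2.inRange(h,np.array((100,25,30)),np.array((130,150,255)));m|=cv2.inRange(h,np.array((0,0,0)),np.array((179,255,95)))
k=np.zeros_like(m);k[72:268,280:375]=255;m&=k
m=cv2.morphologyEx(cv2.morphologyEx(m,cv2.MORPH_CLOSE,np.ones((5,5))),cv2.MORPH_OPEN,np.ones((5,5)))
c,_=cv2.findContours(m,cv2.RETR_EXTERNAL,cv2.CHAIN_APPROX_NONE);c=max(c,key=cv2.contourArea)
q=cv2.approxPolyDP(cv2.convexHull(c),6,True)[:,0,:].astype(float);print(q.tolist())
for z in (.025,):
    P=np.array([W.onz(p,z)[:2] for p in q]);print(P.round(4).tolist(),[np.linalg.norm(P[i]-P[i-1]).round(4) for i in range(len(P))],P.mean(0).round(4))
# orange block top corners
mo=cv2.inRange(h,np.array((3,130,170)),np.array((20,255,255)));mo[100:]=0
c,_=cv2.findContours(mo,cv2.RETR_EXTERNAL,cv2.CHAIN_APPROX_NONE);c=max(c,key=cv2.contourArea);rc=cv2.minAreaRect(c);print('orange',rc)
P=W.onz(rc[0],.03);print(P.round(4))
v=W.f.copy();
for p in q: cv2.circle(v,tuple(int(x) for x in p),2,(255,0,0),-1)
save('w1q.png',cv2.resize(v[40:270,270:390],None,fx=2.5,fy=2.5))
E
```

```text
(325, 105) [131 141 156] [108  41 156]
(322, 150) [129 141 152] [104  39 152]
(352, 100) [113 120 130] [108  33 130]
(318, 216) [71 67 59] [20 43 71]
(200, 60) [156 161 163] [ 99  11 163]
[[306.0, 76.0], [356.0, 82.0], [333.0, 260.0], [290.0, 256.0]]
[[0.673, -0.1788], [0.6802, -0.2405], [0.4335, -0.271], [0.4256, -0.2072]] [np.float64(0.249), np.float64(0.0621), np.float64(0.2486), np.float64(0.0643)] [ 0.5531 -0.2244]
orange ((332.9696350097656, 63.936058044433594), (52.458255767822266, 24.250717163085938), 5.572197437286377)
[ 0.6931 -0.2079  0.03  ]
```

View pics/w1q.png

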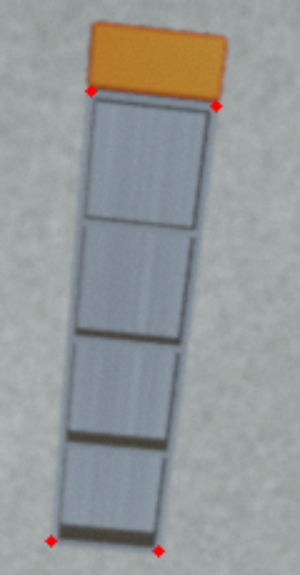

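>>> send_rows(series=[[[-0.02,-0.005,0],[0,0,0]],[[-0.044,-0.011,0],[0,0,0]],[[-0.044,-0.011,0],[0,0,0]],[[-0.044,-0.011,0],[0,0,0]],[[-0.044,-0.011,0],[0,0,0]],[[-0.044,-0.011,0],[0,0,0]],[[-0.044,-0.011,0],[0,0,0]],[[-0.044,-0.011,0],[0,0,0]],[[-0.044,-0.011,0],[0,0,0]],[[-0.044,-0.011,0],[0,0,0]],[[-0.026,-0.008,0],[0,0,0]],[[-0.016,-0.005,0],[0,0,0.18]],[[0,0,0],[0,0,0]],[[0,0,0],[0,0,0]]])

```text
clock: 4.12
tcp_pos: [0.5806, 0.2513, 0.2793]
orientation: [2.445, -1.971, 0.001]
contact_force: [-0.2, -1.4, 0.7]
grip_width: 0.0852
```

```bash
python3 - <<'E'
from h import *
go([.626,.266,.15],-77.9)
W,o=grab('wrist');save('w2.png',W.f)
E
```

```text
t 4.125 tcp [0.5806 0.2513 0.2793] x az -77.74 tilt z [-0.    -0.001 -1.   ] w 0.0852 F [-0.2 -1.4  0.7]
tool shift [-0.0048 -0.0475  0.1293] | 0.138 turn z units 0.031 j [-0.2   0.4  -0.41  1.58  0.17  1.19 -2.  ]
```

View pics/w2.png

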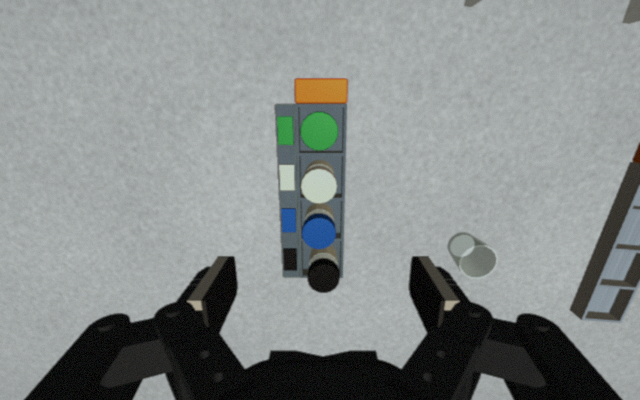

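```bash
python3 - <<'E'
from h import *
W,o=grab('wrist');T,_=grab('top')
h=cv2.cvtColor(W.f,cv2.COLOR_RGB2HSV)
C={'green':((45,80,40),(75,255,255)),'white':((20,4,170),(85,40,255)),'blue':((100,140,40),(125,255,255)),'black':((0,0,0),(179,255,45))}
tp={'green':(205.7,145.9),'white':(210.9,173.6),'blue':(216.3,201.3),'black':(224.9,229.9)}
cells={}
for k,(lo,hi) in C.items():
    m=cv2.inRange(h,np.array(lo),np.array(hi));g=np.zeros_like(m);g[100:300,298:350]=255
    m=cv2.morphologyEx(m&g,cv2.MORPH_OPEN,cv2.getStructuringElement(cv2.MORPH_ELLIPSE,(17,17)))
    c,_=cv2.findContours(m,cv2.RETR_EXTERNAL,cv2.CHAIN_APPROX_NONE);c=max(c,key=cv2.contourArea)
    (x,y),rad=cv2.minEnclosingCircle(c);mo=cv2.moments(c);ce=(mo['m10']/mo['m00'],mo['m01']/mo['m00'])
    # top of lid: x symmetrical; use enclosing circle upper portion
    P,e=tri([W,T],[(x,y),tp[k]])
    print(k,np.round((x,y,rad),1),np.round(ce,1),'z.08->',W.onz((x,y),.08)[:2].round(4),W.onz(ce,.08)[:2].round(4),'tri',P.round(4),np.round(e[0],4))
E
```

```text
green [318.5 130.8  19.3] [318.5 130.9] z.08-> [0.6283 0.265 ] [0.6282 0.265 ] tri [0.6274 0.2657 0.0775] 0.001
white [318.1 186.   17.2] [318.1 185.9] z.08-> [0.5657 0.2522] [0.5659 0.2522] tri [0.5653 0.2526 0.0795] 0.0005
blue [318.1 231.3  17.3] [318.1 231.4] z.08-> [0.5087 0.2402] [0.5085 0.2401] tri [0.5054 0.2404 0.0734] 0.0009
black [322.5 275.   16.3] [322.8 274.9] z.08-> [0.4492 0.2216] [0.4494 0.2213] tri [0.4433 0.2209 0.0709] 0.0007
```

>>> send_rows(series=[[[-0.001,-0.012,0.02],[0,0,0]],[[-0.001,-0.012,0.04],[0,0,0]],[[-0.001,-0.012,0.035],[0,0,0]],[[-0.001,-0.012,0.03],[0,0,0]],[[0,0,0.03],[0,0,0]],[[0,0,0.025],[0,0,0]],[[0,0,0.02],[0,0,0]],[[0,0,0.018],[0,0,0]],[[0,0,0.011],[0,0,0]],[[0,0,0],[0,0,0]],[[0,0,0],[0,0,0]]])

```text
clock: 5.65
tcp_pos: [0.6276, 0.2664, 0.0512]
orientation: [-2.445, 1.971, -0.001]
contact_force: [0.4, 0.2, 0.4]
grip_width: 0.0851
```

```bash
python3 - <<'E'
from h import *
go([.627,.2655,.050],-77.9)
W,o=grab('wrist');save('w3.png',W.f)
E
```

```text
t 5.65 tcp [0.6276 0.2664 0.0512] x az -77.74 tilt z [ 0.001  0.001 -1.   ] w 0.0851 F [0.4 0.2 0.4]
tool shift [0.0008 0.0008 0.0012] | 0.002 turn z units 0.033 j [-0.26  0.71 -0.34  1.65  0.3   0.84 -2.08]
```

View pics/w3.png

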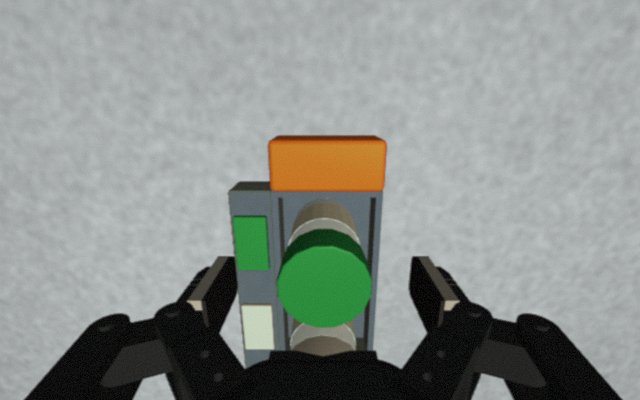

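```bash
python3 - <<'E'
from h import *
W,o=grab('wrist')
p=o['tcp_pos'];print(W.proj([p[0],p[1],.08]),W.onz((324.5,279.5),.08)-p)
E
```

```text
[321.15622505 288.39045688] [ 0.00473363 -0.00047874  0.02865237]
```

>>> send_rows(series=[[[0,0,0],[0,0,0]],[[0,0,0],[0,0,0]],[[0,0,0],[0,0,0]],[[0,0,0],[0,0,0]],[[0,0,0],[0,0,0]],[[0,0,0],[0,0,0]]], fingers=255, grip_force=50)

```text
clock: 6.5
tcp_pos: [0.6273, 0.2661, 0.0508]
orientation: [-2.445, 1.971, -0.001]
contact_force: [0.1, -1.4, 5.0]
grip_width: 0.0417
```

>>> send_rows(series=[[[0,0,-0.005],[0,0,0]],[[0,0,-0.015],[0,0,0]],[[0,0,-0.025],[0,0,0]],[[0,0,-0.03],[0,0,0]],[[0,0,-0.03],[0,0,0]],[[0,0,-0.025],[0,0,0]],[[0,0,-0.015],[0,0,0]],[[0,0,-0.005],[0,0,0]],[[0,0,0],[0,0,0]]])

```text
clock: 7.62
tcp_pos: [0.6267, 0.2658, 0.1998]
orientation: [2.445, -1.971, -0.0]
contact_force: [-0.2, -0.3, -1.1]
grip_width: 0.0417
```

```bash
python3 - <<'E'
from h import *
go([.4607,-.2363,.20],-83)
W,o=grab('wrist');save('w4.png',W.f)
E
```

```text
t 7.625 tcp [0.6267 0.2658 0.1998] x az -77.73 tilt z [-0.001 -0.    -1.   ] w 0.0417 F [-0.2 -0.3 -1.1]
tool shift [4.554e-01 2.689e-01 1.000e-04] | 0.529 turn z units 1.053 j [-0.23  0.54 -0.39  1.55  0.22  1.09 -2.02]
```

View pics/w4.png

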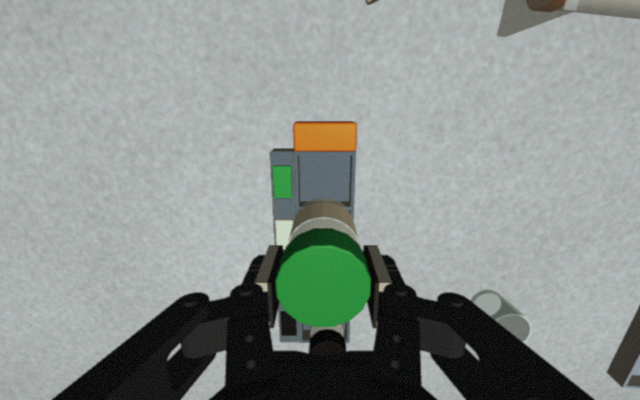

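>>> send_rows(series=[[[0,0,0],[0,0,0.53]],[[0,0,0],[0,0,0.52]],[[0.02,0.01,0],[0,0,0]],[[0.04,0.019,0],[0,0,0]],[[0.04,0.019,0],[0,0,0]],[[0.04,0.019,0],[0,0,0]],[[0.04,0.019,0],[0,0,0]],[[0.04,0.019,0],[0,0,0]],[[0.04,0.019,0],[0,0,0]],[[0.04,0.019,0],[0,0,0]],[[0.04,0.019,0],[0,0,0]],[[0.04,0.019,0],[0,0,0]],[[0.04,0.019,0],[0,0,0]],[[0.04,0.019,0],[0,0,0]],[[0.018,0.01,0],[0,0,0]],[[0,0,0],[0,0,0]],[[0,0,0],[0,0,0]]])

```text
clock: 9.8
tcp_pos: [0.4583, -0.2351, 0.1998]
orientation: [-2.354, 2.08, 0.002]
contact_force: [0.1, 0.1, -1.3]
grip_width: 0.0418
```

```bash
python3 - <<'E'
from h import *
go([.458,-.2366,.055],-83)
W,o=grab('wrist');save('w5.png',W.f)
E
```

```text
t 9.8 tcp [ 0.4583 -0.2351  0.1998] x az -82.91 tilt z [-0.     0.001 -1.   ] w 0.0418 F [ 0.1  0.1 -1.3]
tool shift [0.0016 0.0005 0.1448] | 0.145 turn z units 0.018 j [ 0.54  0.26 -0.22  1.95  0.07  0.93 -1.16]
```

View pics/w5.png

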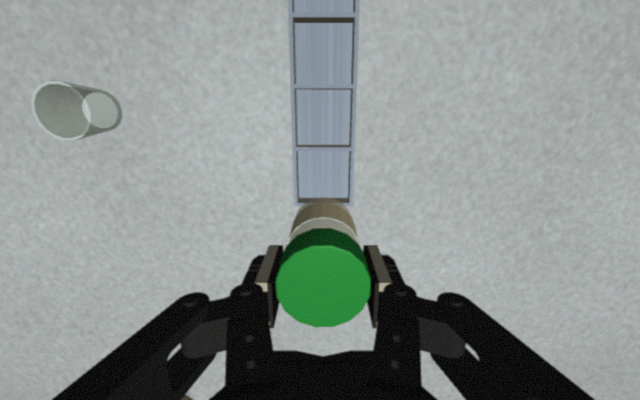

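>>> send_rows(series=[[[0.001,0,0.01],[0,0,0]],[[0,0,0.025],[0,0,0]],[[0,0,0.03],[0,0,0]],[[0,0,0.03],[0,0,0]],[[0,0,0.025],[0,0,0]],[[0,0,0.015],[0,0,0]],[[0,0,0.008],[0,0,0]],[[0,0,0.004],[0,0,0]],[[0,0,0.001],[0,0,0]],[[0,0,0],[0,0,0]]])

```text
clock: 11.1
tcp_pos: [0.4586, -0.2375, 0.0528]
orientation: [-2.353, 2.081, -0.002]
contact_force: [0.3, 1.0, -1.3]
grip_width: 0.0413
```

```bash
python3 - <<'E'
from h import *
go([.458,-.2366,.0508],-83)
W,o=grab('wrist');S,_=grab('side');save('w6.png',np.hstack([W.f[100:,200:450],cv2.resize(S.f[80:200,270:430],(400,300))]))
E
```

```text
t 11.1 tcp [ 0.4586 -0.2375  0.0528] x az -82.99 tilt z [ 0.001 -0.    -1.   ] w 0.0413 F [ 0.3  1.  -1.3]
tool shift [-0.001   0.0005  0.002 ] | 0.002 turn z units 0.002 j [ 0.51  0.48 -0.19  2.06  0.15  0.62 -1.23]
```

View pics/w6.png

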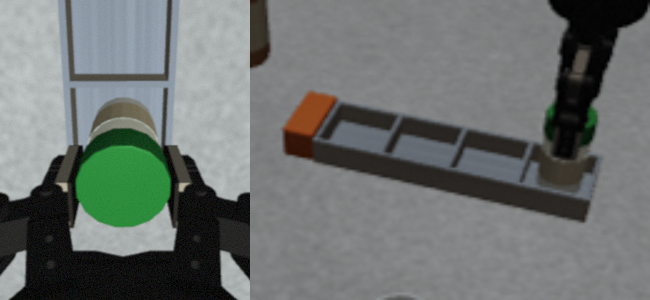

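>>> send_rows(series=[[[0,0,0.001],[0,0,0]],[[0,0,0.001],[0,0,0]],[[0,0,0],[0,0,0]]])

```text
clock: 11.58
tcp_pos: [0.4584, -0.2374, 0.0507]
orientation: [-2.353, 2.081, -0.001]
contact_force: [-1.4, 0.7, 4.0]
grip_width: 0.0417
```

>>> send_rows(series=[[[0,0,0],[0,0,0]],[[0,0,0],[0,0,0]],[[0,0,0],[0,0,0]],[[0,0,0],[0,0,0]],[[0,0,0],[0,0,0]],[[0,0,-0.01],[0,0,0]],[[0,0,-0.02],[0,0,0]],[[0,0,-0.03],[0,0,0]],[[0,0,-0.04],[0,0,0]],[[0,0,-0.04],[0,0,0]],[[0,0,-0.02],[0,0,0]],[[0,0,0],[0,0,0]],[[0,0,0],[0,0,0]]], fingers=0)

```text
clock: 13.2
tcp_pos: [0.4576, -0.2372, 0.2097]
orientation: [2.353, -2.081, -0.001]
contact_force: [-0.2, -0.6, -0.4]
grip_width: 0.0854
```

```bash
python3 - <<'E'
from h import *
go([.565,.2525,.20],-77.9)
W,o=grab('wrist');T,_=grab('top');S,_=grab('side')
save('w7.png',np.hstack([W.f[:,160:480],cv2.resize(S.f[80:200,270:430],(400,400))]))
for c,n,roi in((W,'W',(250,0,450,330)),(T,'T',(395,110,460,260)),(S,'S',(280,100,440,180))):
    b=blobs(c.f,(45,80,30),(75,255,255),roi=roi);print(n,b)
    if b: print(c.onz(b[0][1],.08 if n!='S' else .074)[:2])
E
```

```text
t 13.2 tcp [ 0.4576 -0.2372  0.2097] x az -82.99 tilt z [-0.001  0.    -1.   ] w 0.0854 F [-0.2 -0.6 -0.4]
tool shift [-0.4729 -0.1664  0.0098] | 0.501 turn z units -1.017 j [ 0.55  0.25 -0.23  1.94  0.07  0.96 -1.16]
W [(1584, [323.61, 186.93], [302, 164, 44, 46])]
[ 0.46111875 -0.23840221]
T [(28, [437.43, 230.5], [432, 229, 12, 4]), (28, [434.71, 214.18], [429, 213, 13, 4])]
[ 0.44097016 -0.23930223]
S [(196, [398.31, 126.56], [389, 121, 20, 12])]
[ 0.45775136 -0.24446409]
```

View pics/w7.png

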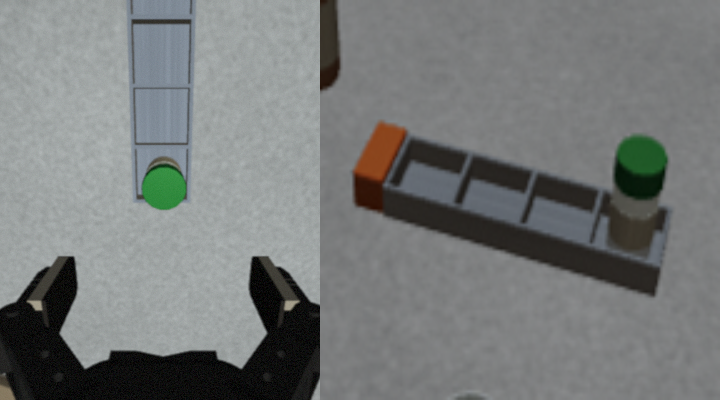

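>>> send_rows(series=[[[0,0,0],[0,0,-0.51]],[[0,0,0],[0,0,-0.51]],[[-0.02,-0.01,0],[0,0,0]],[[-0.04,-0.018,0],[0,0,0]],[[-0.04,-0.018,0],[0,0,0]],[[-0.04,-0.018,0],[0,0,0]],[[-0.04,-0.018,0],[0,0,0]],[[-0.04,-0.018,0],[0,0,0]],[[-0.04,-0.018,0],[0,0,0]],[[-0.04,-0.018,0],[0,0,0]],[[-0.04,-0.018,0],[0,0,0]],[[-0.04,-0.018,0],[0,0,0]],[[-0.04,-0.018,0],[0,0,0]],[[-0.024,-0.014,0.02],[0,0,0]],[[-0.012,-0.006,0.02],[0,0,0]],[[0,0,0.01],[0,0,0]],[[0,0,0],[0,0,0]],[[0,0,0],[0,0,0]]])

```text
clock: 15.6
tcp_pos: [0.5683, 0.2513, 0.1609]
orientation: [-2.442, 1.977, -0.001]
contact_force: [0.5, -0.4, 0.1]
grip_width: 0.0852
```

```bash
cat >> h.py <<'E'
CC={'green':((45,80,40),(75,255,255)),'white':((20,4,170),(85,40,255)),'blue':((100,140,40),(125,255,255)),'black':((0,0,0),(179,255,45))}
def lid(W,k,roi,z=.08):
    h=cv2.cvtColor(W.f,cv2.COLOR_RGB2HSV);m=cv2.inRange(h,np.array(CC[k][0]),np.array(CC[k][1]));g=np.zeros_like(m);g[roi[1]:roi[3],roi[0]:roi[2]]=255
    m=cv2.morphologyEx(m&g,cv2.MORPH_OPEN,cv2.getStructuringElement(cv2.MORPH_ELLIPSE,(21,21)))
    c,_=cv2.findContours(m,cv2.RETR_EXTERNAL,cv2.CHAIN_APPROX_NONE);c=max(c,key=cv2.contourArea);p,rad=cv2.minEnclosingCircle(c)
    print(k,np.round(p,1),round(rad,1),cv2.boundingRect(c),W.onz(p,z)[:2].round(4));return p
E
python3 - <<'E'
from h import *
W,o=grab('wrist');save('w8.png',W.f)
lid(W,'white',(270,100,370,320))
go([.566,.2525,.0507],-77.9)
E
```

```text
white [319.7 209.8] 25.9 (294, 185, 52, 50) [0.5659 0.2524]
t 15.65 tcp [0.5684 0.2516 0.1611] x az -77.98 tilt z [ 0.001  0.    -1.   ] w 0.0853 F [ 0.1 -0.6  0.2]
tool shift [-0.0014  0.0023  0.1104] | 0.11 turn z units -0.015 j [-0.2   0.5  -0.43  1.73  0.25  0.96 -2.08]
```

View pics/w8.png

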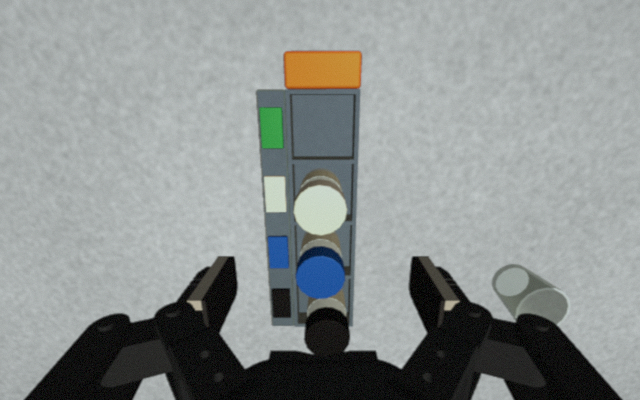

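>>> send_rows(series=[[[-0.001,0.001,0.015],[0,0,0]],[[0,0,0.03],[0,0,0]],[[0,0,0.03],[0,0,0]],[[0,0,0.02],[0,0,0]],[[0,0,0.01],[0,0,0]],[[0,0,0.005],[0,0,0]],[[0,0,0],[0,0,0]],[[0,0,0],[0,0,0]]])

```text
clock: 16.65
tcp_pos: [0.5672, 0.2536, 0.0512]
orientation: [-2.442, 1.974, -0.001]
contact_force: [-0.1, -0.4, 0.6]
grip_width: 0.0854
```

```bash
python3 - <<'E'
from h import *
go([.566,.2525,.0507],-77.9)
W,o=grab('wrist');save('w9.png',W.f);lid(W,'white',(270,150,370,345))
E
```

```text
t 16.65 tcp [0.5672 0.2536 0.0512] x az -77.89 tilt z [ 0.001  0.001 -1.   ] w 0.0854 F [-0.1 -0.4  0.6]
tool shift [0.0008 0.0014 0.0005] | 0.002 turn z units 0.002 j [-0.24  0.63 -0.39  1.8   0.33  0.77 -2.15]
white [323.1 289.9] 46.5 (277, 250, 93, 82) [0.5668 0.2527]
```

>>> send_rows(series=[[[0,0,0],[0,0,0]],[[0,0,0],[0,0,0]],[[0,0,0],[0,0,0]],[[0,0,0],[0,0,0]],[[0,0,0],[0,0,0]],[[0,0,0],[0,0,0]]], fingers=255)

```text
clock: 17.45
tcp_pos: [0.567, 0.2535, 0.0507]
orientation: [-2.443, 1.974, -0.001]
contact_force: [0.3, -0.5, 5.5]
grip_width: 0.0416
```

>>> send_rows(series=[[[0,0,-0.005],[0,0,0]],[[0,0,-0.015],[0,0,0]],[[0,0,-0.025],[0,0,0]],[[0,0,-0.03],[0,0,0]],[[0,0,-0.03],[0,0,0]],[[0,0,-0.025],[0,0,0]],[[0,0,-0.015],[0,0,0]],[[0,0,-0.005],[0,0,0.51]],[[0,0,0],[0,0,0.51]],[[0,0,0],[0,0,0]]])

```text
clock: 18.7
tcp_pos: [0.5663, 0.2532, 0.2002]
orientation: [2.353, -2.08, -0.0]
contact_force: [-1.3, 0.2, -1.2]
grip_width: 0.0416
```

```bash
python3 - <<'E'
from h import *
go([.5222,-.2280,.20],-83)
W,o=grab('wrist');save('w10.png',W.f)
E
```

```text
t 18.7 tcp [0.5663 0.2532 0.2002] x az -82.95 tilt z [-0.001 -0.    -1.   ] w 0.0416 F [-1.3  0.2 -1.2]
tool shift [4.721e-01 1.028e-01 4.000e-04] | 0.483 turn z units 0.009 j [-0.2   0.45 -0.43  1.7   0.21  1.04 -2.15]
```

View pics/w10.png

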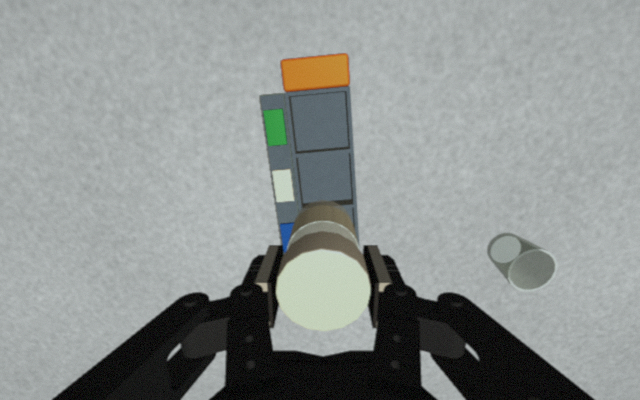

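>>> send_rows(series=[[[0.02,0.004,0],[0,0,0]],[[0.04,0.0087,0],[0,0,0]],[[0.04,0.0087,0],[0,0,0]],[[0.04,0.0087,0],[0,0,0]],[[0.04,0.0087,0],[0,0,0]],[[0.04,0.0087,0],[0,0,0]],[[0.04,0.0087,0],[0,0,0]],[[0.04,0.0087,0],[0,0,0]],[[0.04,0.0087,0],[0,0,0]],[[0.04,0.0087,0],[0,0,0]],[[0.04,0.0087,0],[0,0,0]],[[0.036,0.008,0],[0,0,0]],[[0.016,0.004,0],[0,0,0]],[[0,0,0],[0,0,0]],[[0,0,0],[0,0,0]]])

```text
clock: 20.62
tcp_pos: [0.5223, -0.2258, 0.2003]
orientation: [-2.355, 2.078, 0.001]
contact_force: [0.3, 1.1, -1.3]
grip_width: 0.0415
```

```bash
python3 - <<'E'
from h import *
go([.5222,-.2280,.0517],-83)
W,o=grab('wrist');save('w11.png',W.f)
E
```

```text
t 20.625 tcp [ 0.5223 -0.2258  0.2003] x az -82.86 tilt z [ 0.     0.001 -1.   ] w 0.0415 F [ 0.3  1.1 -1.3]
tool shift [0.0023 0.0004 0.1486] | 0.149 turn z units 0.029 j [ 0.52  0.35 -0.28  1.83  0.11  0.97 -1.25]
```

View pics/w11.png

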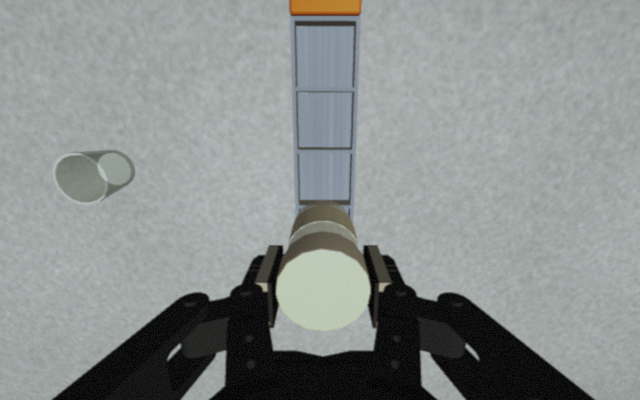

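>>> send_rows(series=[[[0.002,0,0.01],[0,0,0]],[[0,0,0.025],[0,0,0]],[[0,0,0.03],[0,0,0]],[[0,0,0.03],[0,0,0]],[[0,0,0.025],[0,0,0]],[[0,0,0.014],[0,0,0]],[[0,0,0.008],[0,0,0]],[[0,0,0.004],[0,0,0]],[[0,0,0.002],[0,0,0]],[[0,0,0.001],[0,0,0]],[[0,0,0],[0,0,0]],[[0,0,0],[0,0,0]]])

```text
clock: 22.18
tcp_pos: [0.5224, -0.2298, 0.0516]
orientation: [-2.353, 2.081, -0.001]
contact_force: [-0.8, 0.2, -1.6]
grip_width: 0.0416
```

>>> send_rows(series=[[[0,0,0.001],[0,0,0]],[[0,0,0],[0,0,0]]])

```text
clock: 22.42
tcp_pos: [0.5225, -0.2298, 0.0507]
orientation: [-2.353, 2.081, -0.001]
contact_force: [-1.1, -0.1, 3.2]
grip_width: 0.0417
```

>>> send_rows(series=[[[0,0,0],[0,0,0]],[[0,0,0],[0,0,0]],[[0,0,0],[0,0,0]],[[0,0,0],[0,0,0]],[[0,0,0],[0,0,0]],[[0,0,-0.01],[0,0,0]],[[0,0,-0.02],[0,0,0]],[[0,0,-0.03],[0,0,0]],[[0,0,-0.04],[0,0,0]],[[0,0,-0.04],[0,0,0]],[[0,0,-0.02],[0,0,-0.51]],[[0,0,0],[0,0,-0.51]],[[0,0,0],[0,0,0]]], fingers=0)

```text
clock: 24.05
tcp_pos: [0.5223, -0.2297, 0.2112]
orientation: [-2.443, 1.975, -0.002]
contact_force: [-0.2, 0.5, 1.1]
grip_width: 0.0853
```

```bash
python3 - <<'E'
from h import *
go([.507,.2400,.20],-77.9)
W,o=grab('wrist');save('w12.png',W.f);lid(W,'white',(270,100,370,260));lid(W,'green',(270,200,370,340))
E
```

```text
t 24.05 tcp [ 0.5223 -0.2297  0.2112] x az -77.91 tilt z [ 0.001 -0.    -1.   ] w 0.0853 F [-0.2  0.5  1.1]
tool shift [-0.4625 -0.0834  0.0109] | 0.47 turn z units -0.002 j [ 0.54  0.34 -0.29  1.82  0.12  1.   -1.16]
white [322.6 190.6] 21.4 (302, 170, 42, 42) [ 0.522  -0.2306]
green [317.6 246.5] 21.6 (297, 225, 41, 44) [ 0.4634 -0.2379]
```

View pics/w12.png

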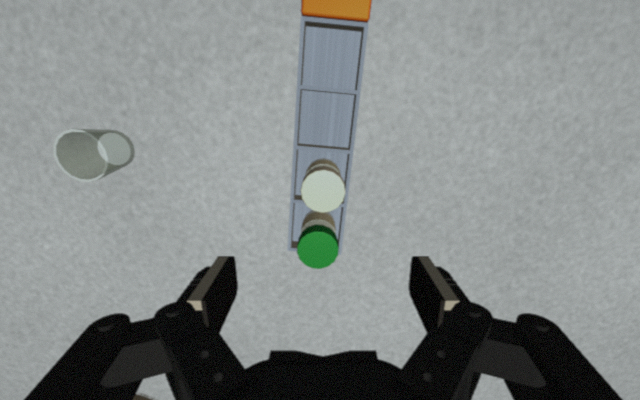

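>>> send_rows(series=[[[-0.02,-0.004,0],[0,0,0]],[[-0.04,-0.0072,0],[0,0,0]],[[-0.04,-0.0072,0],[0,0,0]],[[-0.04,-0.0072,0],[0,0,0]],[[-0.04,-0.0072,0],[0,0,0]],[[-0.04,-0.0072,0],[0,0,0]],[[-0.04,-0.0072,0],[0,0,0]],[[-0.04,-0.0072,0],[0,0,0]],[[-0.04,-0.0072,0],[0,0,0]],[[-0.04,-0.0072,0],[0,0,0]],[[-0.04,-0.0072,0],[0,0,0]],[[-0.028,-0.005,0.015],[0,0,0]],[[-0.014,-0.002,0.02],[0,0,0]],[[0,0,0.015],[0,0,0]],[[0,0,0],[0,0,0]],[[0,0,0],[0,0,0]]])

```text
clock: 26.1
tcp_pos: [0.5068, 0.2388, 0.1608]
orientation: [-2.442, 1.976, -0.001]
contact_force: [-0.2, -0.3, -0.6]
grip_width: 0.0855
```

```bash
python3 - <<'E'
from h import *
W,o=grab('wrist');save('w13.png',W.f)
lid(W,'blue',(270,100,370,320));lid(W,'black',(270,200,370,330))
go([.506,.2400,.0507],-77.9)
E
```

```text
blue [320.5 205.8] 27.1 (295, 179, 52, 54) [0.508 0.24 ]
black [327.1 273.9] 25.3 (304, 249, 47, 51) [0.449  0.2218]
t 26.15 tcp [0.507  0.2389 0.161 ] x az -77.96 tilt z [ 0.001  0.    -1.   ] w 0.0854 F [ 0.8  0.  -0.2]
tool shift [-0.0013  0.0009  0.1103] | 0.11 turn z units -0.012 j [-0.16  0.41 -0.49  1.88  0.24  0.91 -2.13]
```

View pics/w13.png

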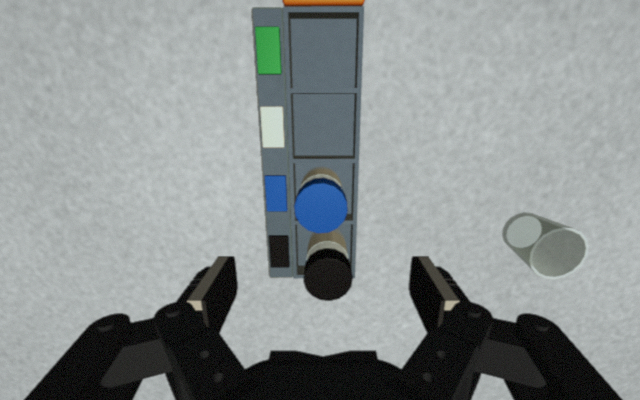

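>>> send_rows(series=[[[-0.001,0,0.015],[0,0,0]],[[0,0,0.03],[0,0,0]],[[0,0,0.03],[0,0,0]],[[0,0,0.02],[0,0,0]],[[0,0,0.01],[0,0,0]],[[0,0,0.005],[0,0,0]],[[0,0,0],[0,0,0]],[[0,0,0],[0,0,0]]])

```text
clock: 27.15
tcp_pos: [0.5068, 0.2407, 0.0511]
orientation: [-2.442, 1.974, -0.001]
contact_force: [-0.0, -0.2, -1.3]
grip_width: 0.0852
```

```bash
python3 - <<'E'
from h import *
go([.506,.2400,.0507],-77.9)
W,o=grab('wrist');save('w14.png',W.f);lid(W,'blue',(265,150,375,345))
E
```

```text
t 27.15 tcp [0.5068 0.2407 0.0511] x az -77.89 tilt z [ 0.001  0.001 -1.   ] w 0.0852 F [-0.  -0.2 -1.3]
tool shift [0.0005 0.0009 0.0004] | 0.001 turn z units 0.002 j [-0.22  0.56 -0.43  1.94  0.35  0.7  -2.22]
blue [323.2 281.4] 49.6 (277, 232, 94, 98) [0.5106 0.2406]
```

>>> send_rows(series=[[[0,0,0],[0,0,0]],[[0,0,0],[0,0,0]],[[0,0,0],[0,0,0]],[[0,0,0],[0,0,0]],[[0,0,0],[0,0,0]],[[0,0,0],[0,0,0]]], fingers=255)

```text
clock: 27.95
tcp_pos: [0.5065, 0.2405, 0.0507]
orientation: [-2.443, 1.974, -0.001]
contact_force: [-1.7, -1.7, 6.5]
grip_width: 0.0416
```

>>> send_rows(series=[[[0,0,-0.005],[0,0,0]],[[0,0,-0.015],[0,0,0]],[[0,0,-0.025],[0,0,0]],[[0,0,-0.03],[0,0,0]],[[0,0,-0.03],[0,0,0]],[[0,0,-0.025],[0,0,0]],[[0,0,-0.015],[0,0,0]],[[0,0,-0.005],[0,0,0.51]],[[0,0,0],[0,0,0.51]],[[0,0,0],[0,0,0]]])

```text
clock: 29.2
tcp_pos: [0.506, 0.2402, 0.2003]
orientation: [2.353, -2.08, -0.0]
contact_force: [-0.8, 1.0, -1.6]
grip_width: 0.0417
```

```bash
python3 - <<'E'
from h import *
go([.5823,-.2205,.20],-83)
W,o=grab('wrist');save('w15.png',W.f)
E
```

```text
t 29.2 tcp [0.506  0.2402 0.2003] x az -82.96 tilt z [-0. -0. -1.] w 0.0417 F [-0.8  1.  -1.6]
tool shift [ 4.666e-01 -1.930e-02  4.000e-04] | 0.467 turn z units 0.008 j [-0.16  0.36 -0.49  1.84  0.2   0.99 -2.18]
```

View pics/w15.png

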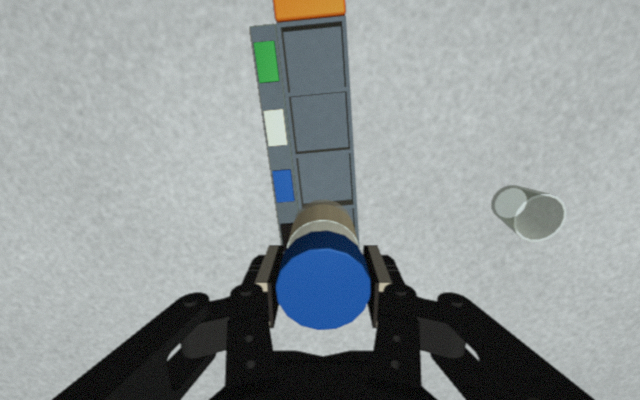

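Blue is held upright, lid centre (323,283). Moving it to the second cell from the orange block.

>>> send_rows(series=[[[0.02,-0.001,0],[0,0,0]],[[0.04,-0.0017,0],[0,0,0]],[[0.04,-0.0017,0],[0,0,0]],[[0.04,-0.0017,0],[0,0,0]],[[0.04,-0.0017,0],[0,0,0]],[[0.04,-0.0017,0],[0,0,0]],[[0.04,-0.0017,0],[0,0,0]],[[0.04,-0.0017,0],[0,0,0]],[[0.04,-0.0017,0],[0,0,0]],[[0.04,-0.0017,0],[0,0,0]],[[0.04,-0.0017,0],[0,0,0]],[[0.032,-0.001,0],[0,0,0]],[[0.016,0,0],[0,0,0]],[[0,0,0],[0,0,0]],[[0,0,0],[0,0,0]]])

```text
clock: 31.12
tcp_pos: [0.5824, -0.2197, 0.2003]
orientation: [-2.355, 2.078, 0.001]
contact_force: [0.3, 1.3, -1.9]
grip_width: 0.0416
```

```bash
python3 - <<'E'
from h import *
go([.5823,-.2205,.0517],-83)
W,o=grab('wrist');save('w16.png',W.f)
E
```

```text
t 31.125 tcp [ 0.5824 -0.2197  0.2003] x az -82.85 tilt z [-0.     0.001 -1.   ] w 0.0416 F [ 0.3  1.3 -1.9]
tool shift [9.000e-04 1.000e-04 1.486e-01] | 0.149 turn z units 0.03 j [ 0.49  0.44 -0.31  1.7   0.15  1.02 -1.31]
```

View pics/w16.png

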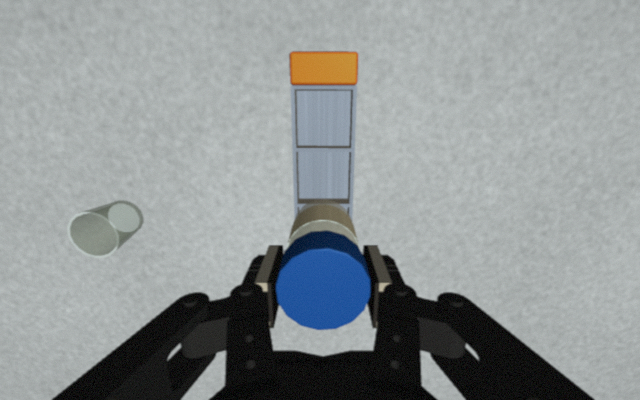

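The cell under the TCP (rows 148-203) is the second from the orange block, as intended. I lower here.

>>> send_rows(series=[[[0,0,0.01],[0,0,0]],[[0,0,0.025],[0,0,0]],[[0,0,0.03],[0,0,0]],[[0,0,0.03],[0,0,0]],[[0,0,0.025],[0,0,0]],[[0,0,0.014],[0,0,0]],[[0,0,0.008],[0,0,0]],[[0,0,0.004],[0,0,0]],[[0,0,0.002],[0,0,0]],[[0,0,0.001],[0,0,0]],[[0,0,0.001],[0,0,0]],[[0,0,0],[0,0,0]],[[0,0,0],[0,0,0]]])

```text
clock: 32.8
tcp_pos: [0.5826, -0.2219, 0.0507]
orientation: [-2.353, 2.081, -0.001]
contact_force: [0.3, 0.9, 3.2]
grip_width: 0.0415
```

>>> send_rows(series=[[[0,0,0],[0,0,0]],[[0,0,0],[0,0,0]],[[0,0,0],[0,0,0]],[[0,0,0],[0,0,0]],[[0,0,0],[0,0,0]],[[0,0,-0.01],[0,0,0]],[[0,0,-0.02],[0,0,0]],[[0,0,-0.03],[0,0,0]],[[0,0,-0.04],[0,0,0]],[[0,0,-0.04],[0,0,0]],[[0,0,-0.02],[0,0,-0.51]],[[0,0,0],[0,0,-0.51]],[[0,0,0],[0,0,0]]], fingers=0)

```text
clock: 34.42
tcp_pos: [0.5825, -0.2219, 0.212]
orientation: [-2.443, 1.975, -0.003]
contact_force: [-0.5, 0.5, 0.2]
grip_width: 0.0856
```

```bash
python3 - <<'E'
from h import *
go([.446,.2215,.20],-77.9)
W,o=grab('wrist');save('w17.png',W.f);lid(W,'blue',(270,100,370,260));
E
```

```text
t 34.425 tcp [ 0.5825 -0.2219  0.212 ] x az -77.91 tilt z [ 0.002 -0.001 -1.   ] w 0.0856 F [-0.5  0.5  0.2]
tool shift [-0.4621  0.0406  0.0115] | 0.464 turn z units -0.002 j [ 0.51  0.43 -0.33  1.69  0.16  1.05 -1.23]
blue [322.6 188.8] 22.1 (302, 167, 42, 44) [ 0.5838 -0.2224]
```

View pics/w17.png

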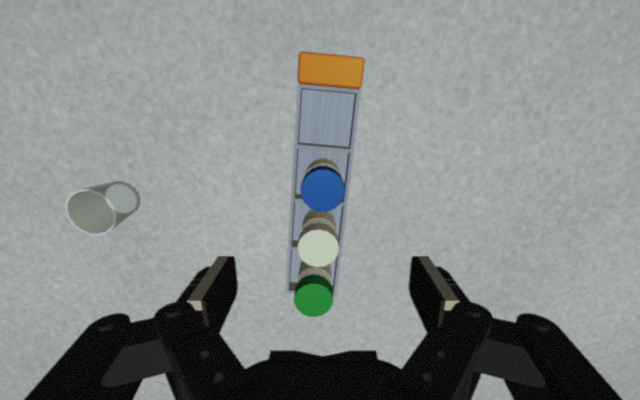

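>>> send_rows(series=[[[-0.02,0.002,0],[0,0,0]],[[-0.04,0.0035,0],[0,0,0]],[[-0.04,0.0035,0],[0,0,0]],[[-0.04,0.0035,0],[0,0,0]],[[-0.04,0.0035,0],[0,0,0]],[[-0.04,0.0035,0],[0,0,0]],[[-0.04,0.0035,0],[0,0,0]],[[-0.04,0.0035,0],[0,0,0]],[[-0.04,0.0035,0],[0,0,0]],[[-0.04,0.0035,0],[0,0,0]],[[-0.04,0.0035,0],[0,0,0]],[[-0.028,0.003,0.015],[0,0,0]],[[-0.014,0.001,0.02],[0,0,0]],[[0,0,0.015],[0,0,0]],[[0,0,0],[0,0,0]],[[0,0,0],[0,0,0]]])

```text
clock: 36.48
tcp_pos: [0.4456, 0.2208, 0.1607]
orientation: [-2.442, 1.976, -0.001]
contact_force: [0.3, -0.6, -0.3]
grip_width: 0.0851
```

```bash
python3 - <<'E'
from h import *
W,o=grab('wrist');save('w18.png',W.f)
lid(W,'black',(270,150,370,270))
go([.446,.2215,.0507],-77.9)
E
```

```text
black [321.9 206.4] 26.7 (297, 180, 51, 54) [0.4465 0.2208]
t 36.525 tcp [0.4458 0.2209 0.1609] x az -77.97 tilt z [ 0.001  0.    -1.   ] w 0.0852 F [-0.1  0.6 -0. ]
tool shift [-0.0006 -0.0002  0.1102] | 0.11 turn z units -0.013 j [-0.12  0.32 -0.55  2.01  0.22  0.86 -2.15]
```

View pics/w18.png

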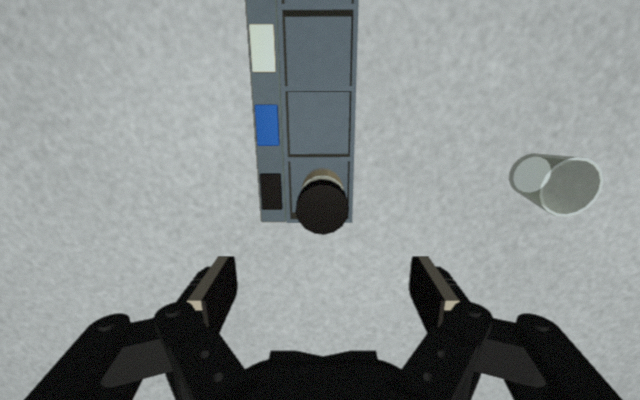

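Black is centred at (322,206), under the TCP. I go down and close.

>>> send_rows(series=[[[0,0,0.015],[0,0,0]],[[0,0,0.03],[0,0,0]],[[0,0,0.03],[0,0,0]],[[0,0,0.02],[0,0,0]],[[0,0,0.01],[0,0,0]],[[0,0,0.005],[0,0,0]],[[0,0,0],[0,0,0]],[[0,0,0],[0,0,0]]])

```text
clock: 37.52
tcp_pos: [0.4457, 0.2216, 0.0509]
orientation: [-2.443, 1.974, -0.001]
contact_force: [0.3, -0.4, -0.2]
grip_width: 0.0855
```

>>> send_rows(series=[[[0,0,0],[0,0,0]],[[0,0,0],[0,0,0]],[[0,0,0],[0,0,0]],[[0,0,0],[0,0,0]],[[0,0,0],[0,0,0]],[[0,0,0],[0,0,0]]], fingers=255)

```text
clock: 38.28
tcp_pos: [0.4454, 0.2214, 0.0508]
orientation: [-2.443, 1.974, -0.001]
contact_force: [-1.4, 0.4, 5.2]
grip_width: 0.0416
```

>>> send_rows(series=[[[0,0,-0.005],[0,0,0]],[[0,0,-0.015],[0,0,0]],[[0,0,-0.025],[0,0,0]],[[0,0,-0.03],[0,0,0]],[[0,0,-0.03],[0,0,0]],[[0,0,-0.025],[0,0,0]],[[0,0,-0.015],[0,0,0]],[[0,0,-0.005],[0,0,0.51]],[[0,0,0],[0,0,0.51]],[[0,0,0],[0,0,0]]])

```text
clock: 39.52
tcp_pos: [0.4447, 0.221, 0.1996]
orientation: [2.351, -2.081, -0.001]
contact_force: [0.1, -0.2, -1.6]
grip_width: 0.0419
```

```bash
python3 - <<'E'
from h import *
go([.6445,-.213,.20],-83)
W,o=grab('wrist');save('w19.png',W.f)
E
```

```text
t 39.525 tcp [0.4447 0.221  0.1996] x az -83.03 tilt z [-0.001 -0.001 -1.   ] w 0.0419 F [ 0.1 -0.2 -1.6]
tool shift [ 4.550e-01 -1.456e-01 -3.000e-04] | 0.478 turn z units -0.007 j [-0.11  0.27 -0.56  1.98  0.18  0.94 -2.2 ]
```

View pics/w19.png

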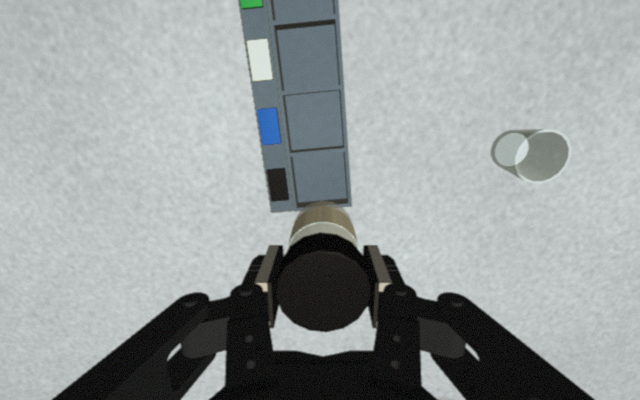

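>>> send_rows(series=[[[0.02,-0.006,0],[0,0,0]],[[0.04,-0.0128,0],[0,0,0]],[[0.04,-0.0128,0],[0,0,0]],[[0.04,-0.0128,0],[0,0,0]],[[0.04,-0.0128,0],[0,0,0]],[[0.04,-0.0128,0],[0,0,0]],[[0.04,-0.0128,0],[0,0,0]],[[0.04,-0.0128,0],[0,0,0]],[[0.04,-0.0128,0],[0,0,0]],[[0.04,-0.0128,0],[0,0,0]],[[0.04,-0.0128,0],[0,0,0]],[[0.023,-0.007,0],[0,0,0]],[[0.012,-0.004,0],[0,0,0]],[[0,0,0],[0,0,0]],[[0,0,0],[0,0,0]]])

```text
clock: 41.45
tcp_pos: [0.6445, -0.2107, 0.2002]
orientation: [-2.355, 2.079, 0.002]
contact_force: [1.1, 0.1, -0.6]
grip_width: 0.0414
```

```bash
python3 - <<'E'
from h import *
go([.6438,-.213,.0517],-83)
W,o=grab('wrist');save('w20.png',W.f)
E
```

```text
t 41.45 tcp [ 0.6445 -0.2107  0.2002] x az -82.88 tilt z [-0.001  0.001 -1.   ] w 0.0414 F [ 1.1  0.1 -0.6]
tool shift [0.0023 0.0009 0.1485] | 0.148 turn z units 0.024 j [ 0.46  0.53 -0.34  1.56  0.19  1.08 -1.37]
```

View pics/w20.png

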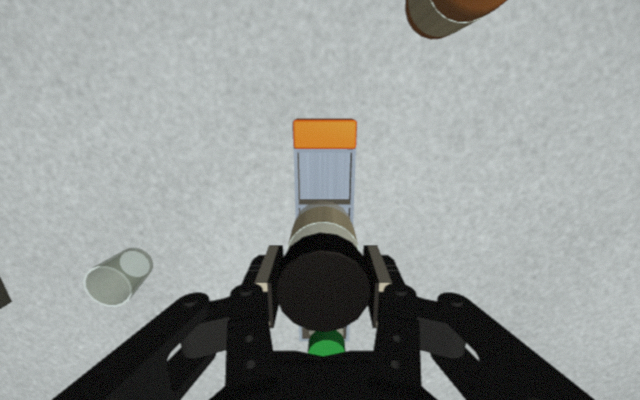

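The cell next to the orange block lies at rows 152-203, under the TCP. I lower here.

>>> send_rows(series=[[[0.001,0.001,0.01],[0,0,0]],[[0,0,0.025],[0,0,0]],[[0,0,0.03],[0,0,0]],[[0,0,0.03],[0,0,0]],[[0,0,0.025],[0,0,0]],[[0,0,0.014],[0,0,0]],[[0,0,0.008],[0,0,0]],[[0,0,0.004],[0,0,0]],[[0,0,0.002],[0,0,0]],[[0,0,0.001],[0,0,0]],[[0,0,0.001],[0,0,0]],[[0,0,0],[0,0,0]],[[0,0,0],[0,0,0]]])

```text
clock: 43.12
tcp_pos: [0.6442, -0.2138, 0.0509]
orientation: [-2.353, 2.081, -0.001]
contact_force: [-0.5, -0.6, 3.4]
grip_width: 0.042
```

>>> send_rows(series=[[[0,0,0],[0,0,0]],[[0,0,0],[0,0,0]],[[0,0,0],[0,0,0]],[[0,0,0],[0,0,0]],[[0,0,0],[0,0,0]],[[0,0,-0.01],[0,0,0]],[[0,0,-0.02],[0,0,0]],[[0,0,-0.03],[0,0,0]],[[0,0,-0.04],[0,0,0]],[[0,0,-0.04],[0,0,0]],[[0,0,-0.03],[0,0,0]],[[0,0,-0.02],[0,0,0]],[[0,0,0],[0,0,0]],[[0,0,0],[0,0,0]]], fingers=0)

```text
clock: 44.88
tcp_pos: [0.6431, -0.2136, 0.2391]
orientation: [2.352, -2.081, -0.003]
contact_force: [-0.9, 0.1, -0.4]
grip_width: 0.0855
```

```bash
python3 - <<'E'
from h import *
go([.6438,-.213,.0517],-83)
W,o=grab('wrist');S,_=grab('side');T,_=grab('top')
u=np.array([.9925,.122]);v=np.array([-.122,.9925]);c=np.array([.553,-.225])
for k,roi in (('black',(280,120,370,232)),('blue',(280,120,370,300)),('white',(280,120,370,300)),('green',(280,200,370,345))):
    try:
        p=lid(W,k,roi);d=W.onz(p,.08)[:2]-c;print('   carrier mm',(1e3*np.array([d@u,d@v])).round(1))
    except Exception as e: print(k,e)
save('w21.png',W.f);save('s21.png',cv2.resize(S.f[90:250,260:440],(720,640))[:600]);save('t21.png',T.f)
E
```

```text
t 44.875 tcp [ 0.6431 -0.2136  0.2391] x az -82.98 tilt z [-0.002  0.    -1.   ] w 0.0855 F [-0.9  0.1 -0.4]
tool shift [-0.0004 -0.0012  0.1873] | 0.187 turn z units 0.004 j [ 0.46  0.5  -0.34  1.52  0.18  1.16 -1.36]
black [323.  181.1] 20.2 (305, 161, 37, 41) [ 0.6446 -0.2144]
   carrier mm [92.2 -0.7]
blue [323.5 234. ] 19.5 (306, 215, 36, 39) [ 0.5852 -0.2224]
   carrier mm [32.2 -1.3]
white [324.  284.5] 17.6 (307, 269, 35, 31) [ 0.5214 -0.2309]
   carrier mm [-32.1  -2. ]
green [323.8 323.7] 18.2 (308, 306, 33, 36) [ 0.4662 -0.2375]
   carrier mm [-87.6  -1.8]
```

View pics/w21.png

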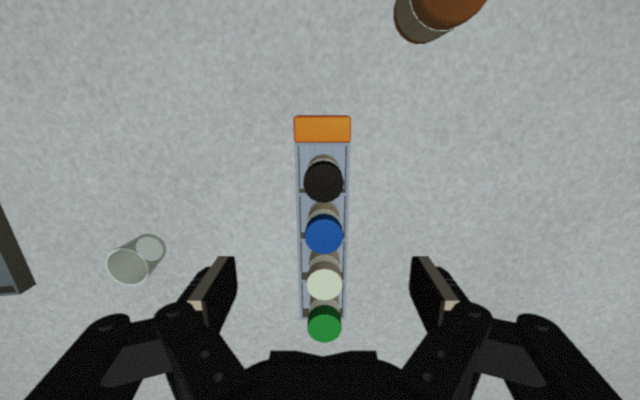

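View pics/s21.png

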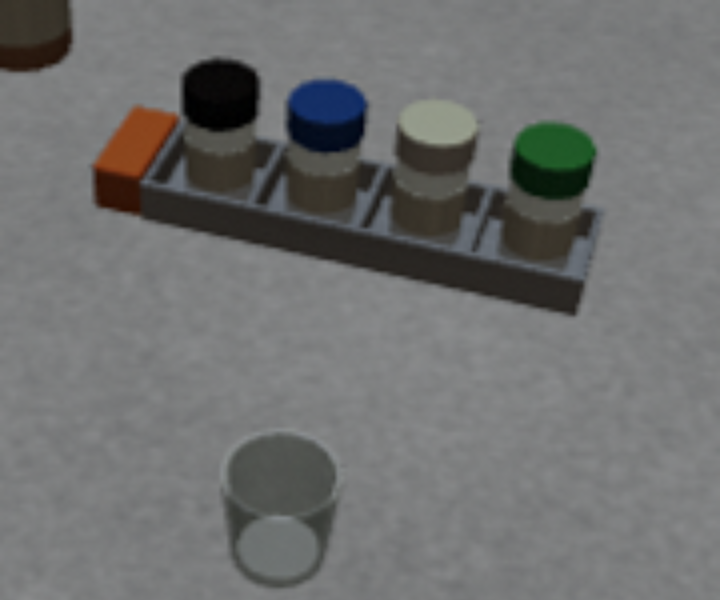

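View pics/t21.png

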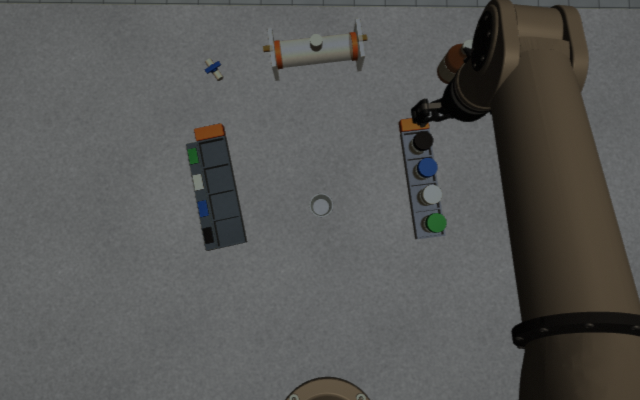

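All four jars stand upright, one per cell, in the order black, blue, white, green from the orange block. The beaker has not moved (320,205) and the arm is clear, so I hand in.

```bash
python3 -c "
from bench import r
print(r.hand_in())"
```

```text
the job is handed in; nothing more can be done
None
```

I moved the four jars into the metal carrier in reverse order and handed the job in at about 45 s. From its orange block outwards the order is now black, blue, white, green; in the grey carrier it was green, white, blue, black.

**Jar positions:** The last wrist view, checked against the carrier's cell centres along the row, gave:

| Jar | Measured (mm) | Cell centre (mm) |
|---|---|---|
| black | +92 | +93 |
| blue | +32 | +31 |
| white | -32 | -31 |
| green | -88 | -93 |

All four were within 2 mm of centre across the row.

- **Disagreement on green:** The -88 mm comes from an oblique view that counts part of the lid's side. A view almost straight above it, right after it was placed, put it within 2 mm of its cell centre.
- **Upright and seated:** The last side view shows all four jars upright in their cells. Each was lowered until I felt about 3 to 4 N of contact at the same height it was picked up from.
- **Beaker and arm:** The beaker is at the same pixel in the top view as at the start. The gripper was open and well above the jars at hand-in. The highest contact force I read after any move was about 7 N, while closing on a jar.
- **Grip width:** The gripper read about 41.6 mm on each lid, against 43 mm stated. No jar slipped.

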